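# Fill the empty gauge pockets of a dash and test the hazard button

### The arm

A 6-joint arm with a two-finger parallel gripper is mounted at the origin on the work surface. World frame = base frame: x ahead of the robot, y to its left, z up, the work surface at z = 0. Lengths are in m, angles in rad, forces in N, time in s.
With the tool pointing down it reaches from about 0.375 to 0.9 m from the base axis. Payload 3.1 kg.
Tool frame: the origin (TCP) lies at the very end of the fingers, on their centre line; the grasp point (between the pads) lies 19 mm behind it; z points along the fingers, y is the line along which they close (so a half turn about z gives the same grasp; the last joint's range is limited). The gripper opens to 85 mm and grips with 20 to 120 N. Pads are 22 mm wide; open, the fingers measure 114 mm over their backs; the gripper's body (76 mm by 85 mm) begins 54 mm behind the grasp point. The pads swing forward as they close: fully open they stand 13 mm farther back than shut.
Start: joints at [0.989, 0.527, 1.433, -0, 1.181, -0.178], TCP at [0.246, 0.575, 0.231] pointing down, gripper open.
Joint ranges: [-3.08, 3.08], [-0.75, 2.2], [0.22, 2.44], [-1.43, 4.57], [0, 2.65], [-2.85, 2.85]. Speed limits (rad/s): [2.79, 2.79, 3.14, 3.14, 3.14, 3.14].

### API

Orientations are given as a unit quaternion [x, y, z, w].
In Python, from station import manip, vision gives the robot as it stands.
- The arm moves only by the tool drive_tool, never from a script. Its argument "deltas" is a list that holds one entry, the list of rows, each a list of 4 numbers: the shift along the tool's x, y, z in mm, then the turn about the tool's z in rad. A call has 1 to 5 rows; each row is the pose to reach, as a shift and turn from the pose commanded when the call began, along the tool's axes at that moment; what a row does not reach only later rows make up. A row lasts 1/12 s, in which the tool goes at most 41.7 mm and 7.16 degrees, less where a joint would pass 70% of its speed; a pose out of reach is approached as far as the arm can. A call with a gripper value outside its range is refused whole. "jaw" is the finger opening in mm, from 0 to 85.4, set as the call begins (left out, the last holds). The fingers move at their own pace and stop on an object; "force" is the grip in N (left out, the last holds). Time passes only in rows, so rows that repeat a pose let the fingers close. It gives the time, the measured TCP pose, the force, the opening and the grip force at its end, in the units of the state.
- manip.sense(): the state, without advancing time (a new reading comes with each control period).
- vision.snapshot(name): name is "scene" or "top" or "wrist"; returns the picture (400x640x3 uint8, red, green, blue); there is no depth.
- vision.camera_model(name): a dict with "camera_matrix" (3x3 intrinsics, pixels), "rvec" (rotation vector, rad) and "tvec" (3), from world to camera coordinates, as OpenCV has them. Camera axes: x right, y down, z forward; pixel columns grow to the right and rows downward; lengths in m; the calibration is good to about 2 mm. A picture is of the moment at which its call begins: read the wrist's pose just before it. camera_model takes no time and is no camera call; for the wrist camera it gives the pose at the moment of the call.
- manip.sign_off(): hands the job in; it is judged then, once.
The state is a dict: "t": time; "q": joint angles; "qd": joint speeds; "tau": joint torques, N m; "tcp_pos": TCP position; "tool_rot": TCP orientation; "force": force on the tool from outside, world axes, zero at the start; "ft_torque": the same for the moment, N m; "finger_gap": opening from 0.0 (shut) to 1.0 (fully open); "gripper_force": force on a finger pad.
Only numpy, scipy, OpenCV 4.12 (cv2) and the standard library are available. Lean on these libraries where they do the work, as an engineer would, in place of code of your own. Each camera call takes 0.05 s, during which the arm holds its last target. There are 200 camera calls.

### The job

Find the pockets of the sloping dash panel that are still empty and fit a spare gauge from the mat into each, pushed fully home past its clips so that the bezel sits flat on the panel like its neighbours. When all five pockets are filled, press the red hazard button fully down and release it. Leave the gauges already fitted, the odd things on the bench and the spare that is left over (standing upright on its mat) as they are.

Things in the scene. Friction and masses are not known exactly. Their poses are not given: they have to be found in the camera images.
- panel: Black panel of a car dash, fixed, 215 mm (x, up the slope) x 316 mm (y) x 30 mm. Its face slopes 23 degrees from level, rising away from the robot; z is the face's outward normal. Origin: centre of the underside; face at z = 30 mm. Five pockets in two rows; one in each row starts empty (a dark hole). Silver side cheeks stand 6 mm proud; the dash behind is 140 mm high.
- pocket0 (a point): Mouth centre of the pocket in the upper row, left (+y), on the panel's face; axes as the panel's (z outward). Bore 43 mm, through, 2 mm chamfer. Two sprung clips, 12 mm deep on the +y and -y sides, stop a gauge dropped in about 19 mm proud; push it along -z with 5 to 15 N past them until the bezel lies on the face (its origin then within 2 mm of this point).
- pocket1 (a point): Mouth centre of the pocket in the upper row, middle, on the panel's face; axes as the panel's (z outward). Bore and clips as in pocket0. Pockets of a row are 94 mm apart; the rows 82 mm.
- pocket2 (a point): Mouth centre of the pocket in the upper row, right (-y), on the panel's face; axes as the panel's (z outward). Bore and clips as in pocket0. Pockets of a row are 94 mm apart; the rows 82 mm.
- pocket3 (a point): Mouth centre of the pocket in the lower row, left (+y), on the panel's face; axes as the panel's (z outward). Bore and clips as in pocket0. Pockets of a row are 94 mm apart; the rows 82 mm.
- pocket4 (a point): Mouth centre of the pocket in the lower row, right (-y), on the panel's face; axes as the panel's (z outward). Bore and clips as in pocket0. Pockets of a row are 94 mm apart; the rows 82 mm.
- fitted0: Gauge that is already fitted fully home in some pocket of the panel: silver bezel, white dial. Size, origin and axes as spare0.
- fitted1: Gauge that is already fitted fully home in some pocket of the panel: silver bezel, white dial. Size, origin and axes as spare0.
- fitted2: Gauge that is already fitted fully home in some pocket of the panel: silver bezel, white dial. Size, origin and axes as spare0.
- spare0: Spare gauge standing nose down, dial up, on the mat. Bezel 52 mm diameter, 16 mm high, white dial on top; black barrel below, 32 mm long: neck 34 mm diameter for 14 mm, bulge 40 mm diameter at 17 to 23 mm, nose tapering to 32 mm. 0.12 kg. Origin: on the axis at the bezel's underside; z out of the dial (dial at +16 mm, nose end at -32 mm). Any turn about its axis will do.
- spare1: Spare gauge standing nose down, dial up, on the mat. Size, origin and axes as spare0.
- spare2: Spare gauge standing nose down, dial up, on the mat. Size, origin and axes as spare0.
- mat: Flat dark-blue work mat left of the dash, fixed, 220 x 200 x 3 mm; origin at the centre of its underside, z up. The three spares stand on it.
- hazard (a joint): Red round hazard push button on the panel: 0 = released, 0.006 m = fully down; springs back by itself. About 5 N pushes it fully down.
- hazard_top (a point): Centre of the top of the red hazard button (cap 26 mm diameter, top 22 mm off the panel's face, in a 42 mm black housing), at the middle of the panel's upper edge; it is pressed along the panel's -z, square to the sloping face. The point moves with the cap; axes as the panel's.
- clamp_ring: loose bystander: flat dark steel ring, 52 mm across, 10 mm high, lying on the work mat among the spares; not part of the job (origin: centre of its underside)
- screw_jar: loose bystander: jar of 48 mm diameter, 60 mm high, yellow cap, right of the dash (origin: centre of its underside)
- screwdriver: loose bystander: screwdriver lying on the bench, nearer the robot than the dash (origin: centre of its underside)
- bracket: loose bystander: black mounting bracket, two 140 mm strips with an upright plate (26 and 34 mm high) at each end, right of the dash (origin: centre of its underside)
- tape_roll: loose bystander: tan roll of tape, 90 mm across, 25 mm high, lying on the bench between the robot and the dash (origin: centre of its underside)
- trim_cover: loose bystander: black trim cover, 60 x 130 x 16 mm, lying left of the dash beyond the mat (origin: centre of its underside)
Not all that is in view belongs to the job. Leave any blue or orange look-alike of the fitted1 alone.

How it is judged:
On the way, in this order (a step that is already met when the one before it is completed fails the run):
1. a gauge sits fully home in each of the five pockets ((distance between any of fitted0, fitted1, fitted2 and pocket0 below 0.006 m or (distance between spare0 and pocket0 below 0.006 m and z of spare0 in the frame of pocket0 below 0.002 m and angle between the z axis of spare0 and the z axis of pocket0, either way round below 0.06 rad) or (distance between spare1 and pocket0 below 0.006 m and z of spare1 in the frame of pocket0 below 0.002 m and angle between the z axis of spare1 and the z axis of pocket0, either way round below 0.06 rad) or (distance between spare2 and pocket0 below 0.006 m and z of spare2 in the frame of pocket0 below 0.002 m and angle between the z axis of spare2 and the z axis of pocket0, either way round below 0.06 rad)) and (distance between any of fitted0, fitted1, fitted2 and pocket1 below 0.006 m or (distance between spare0 and pocket1 below 0.006 m and z of spare0 in the frame of pocket1 below 0.002 m and angle between the z axis of spare0 and the z axis of pocket1, either way round below 0.06 rad) or (distance between spare1 and pocket1 below 0.006 m and z of spare1 in the frame of pocket1 below 0.002 m and angle between the z axis of spare1 and the z axis of pocket1, either way round below 0.06 rad) or (distance between spare2 and pocket1 below 0.006 m and z of spare2 in the frame of pocket1 below 0.002 m and angle between the z axis of spare2 and the z axis of pocket1, either way round below 0.06 rad)) and (distance between any of fitted0, fitted1, fitted2 and pocket2 below 0.006 m or (distance between spare0 and pocket2 below 0.006 m and z of spare0 in the frame of pocket2 below 0.002 m and angle between the z axis of spare0 and the z axis of pocket2, either way round below 0.06 rad) or (distance between spare1 and pocket2 below 0.006 m and z of spare1 in the frame of pocket2 below 0.002 m and angle between the z axis of spare1 and the z axis of pocket2, either way round below 0.06 rad) or (distance between spare2 and pocket2 below 0.006 m and z of spare2 in the frame of pocket2 below 0.002 m and angle between the z axis of spare2 and the z axis of pocket2, either way round below 0.06 rad)) and (distance between any of fitted0, fitted1, fitted2 and pocket3 below 0.006 m or (distance between spare0 and pocket3 below 0.006 m and z of spare0 in the frame of pocket3 below 0.002 m and angle between the z axis of spare0 and the z axis of pocket3, either way round below 0.06 rad) or (distance between spare1 and pocket3 below 0.006 m and z of spare1 in the frame of pocket3 below 0.002 m and angle between the z axis of spare1 and the z axis of pocket3, either way round below 0.06 rad) or (distance between spare2 and pocket3 below 0.006 m and z of spare2 in the frame of pocket3 below 0.002 m and angle between the z axis of spare2 and the z axis of pocket3, either way round below 0.06 rad)) and (distance between any of fitted0, fitted1, fitted2 and pocket4 below 0.006 m or (distance between spare0 and pocket4 below 0.006 m and z of spare0 in the frame of pocket4 below 0.002 m and angle between the z axis of spare0 and the z axis of pocket4, either way round below 0.06 rad) or (distance between spare1 and pocket4 below 0.006 m and z of spare1 in the frame of pocket4 below 0.002 m and angle between the z axis of spare1 and the z axis of pocket4, either way round below 0.06 rad) or (distance between spare2 and pocket4 below 0.006 m and z of spare2 in the frame of pocket4 below 0.002 m and angle between the z axis of spare2 and the z axis of pocket4, either way round below 0.06 rad))), for 0.2 s.
2. the hazard button is pressed fully down (value of joint hazard above 0.0052 m), for 0.05 s.
At the end, for the whole second after the job is handed in: every one of the five pockets holds a gauge fully home (bezel underside within 2 mm of the panel face, square to it within 0.06 rad, centred within 6 mm), the left-over spare stands upright on the mat, the hazard button is released, and all gauges are at rest (all of step 1 and ((angle between spare0's own z axis and vertical below 0.1 rad and z of spare0 in the frame of mat between 0.03 and 0.04 m and horizontal distance between spare0 and mat below 0.14 m) or (angle between spare1's own z axis and vertical below 0.1 rad and z of spare1 in the frame of mat between 0.03 and 0.04 m and horizontal distance between spare1 and mat below 0.14 m) or (angle between spare2's own z axis and vertical below 0.1 rad and z of spare2 in the frame of mat between 0.03 and 0.04 m and horizontal distance between spare2 and mat below 0.14 m)) and value of joint hazard below 0.001 m and linear speed of each of spare0, spare1, spare2 below 0.02 m/s); the robot touches nothing.
It fails at once if a gauge that was already fitted is pulled out or shifted by more than 6 mm (distance of any of fitted0, fitted1, fitted2 from where it was at the start of the episode above 0.006 m).
It fails at once if a bystander is shifted by more than 30 mm (distance of any of clamp_ring, screw_jar, screwdriver, bracket, tape_roll, trim_cover from where it was at the start of the episode above 0.03 m).
It also fails if it takes over 62 s, if anything falls off the work surface, if the arm or the gripper's body presses on something with over 40 N, if the wrist force passes 120 N, or if a joint passes its speed limit or range.

## Working session

There is one attempt and no reset: what is moved stays moved. The work goes in short steps, Python scripts to look and compute and a tool call to move; the robot and the scene stay as the last step left them, time stands still between calls to the robot, and variables do not carry over. Pictures are saved under pics/ and viewed, at most 10 in all, crops included, and the job is handed in when it is done.

Besides the shell and the picture viewer there is one more tool, called after "Call:" in YAML: its name, and indented under it one key for each argument. drive_tool: Moves the arm, as the interface text tells. Its arguments: {"type":"object","properties":{"deltas":{"type":"array"},"jaw":{"type":"number"},"force":{"type":"number"}},"required":["deltas"]}

```bash
ls; mkdir -p pics; python3 - <<'E'
from station import manip, vision
import cv2, numpy as np
for n in ("scene","top"):
    im=vision.snapshot(n); cv2.imwrite(f"pics/{n}0.png",im[:,:,::-1])
    m=vision.camera_model(n); R=cv2.Rodrigues(np.array(m["rvec"]))[0]
    print(n,np.round(m["camera_matrix"],1).tolist(),(-R.T@np.array(m["tvec"]).ravel()).round(3),R[2].round(3))
a=np.hstack([cv2.imread(f"pics/{n}0.png") for n in("scene","top")])
s=manip.sense();print(s)
E
```

```text
pics
scene [[410.9, 0.0, 324.0], [0.0, 410.9, 199.0], [0.0, 0.0, 1.0]] [ 1.357 -0.553  0.999] [-0.636  0.402 -0.659]
top [[442.4, 0.0, 324.5], [0.0, 442.4, 195.6], [0.0, 0.0, 1.0]] [ 0.295 -0.029  1.21 ] [ 0.174  0.027 -0.984]
{'t': 0.1, 'q': array([ 9.88482665e-01,  5.28378113e-01,  1.43376941e+00,  3.20456880e-05,
        1.18139581e+00, -1.78485304e-01]), 'qd': array([ 3.67883636e-04, -8.27381426e-04, -3.66303675e-03,  1.46072014e-03,
        3.85383704e-05,  1.34418508e-03]), 'tau': array([ 5.43980168e-04, -4.43300772e+01, -1.78585535e+01, -2.28783692e-04,
        3.88016153e-03,  1.37919361e-06]), 'tcp_pos': array([0.24518853, 0.57420484, 0.23042997]), 'tool_rot': array([ 2.00550867e-01,  9.79682805e-01, -9.00115483e-04, -3.75892714e-04]), 'force': array([0.90965136, 0.77662409, 0.29564745]), 'ft_torque': array([-0.02067304,  0.0089128 ,  0.02898433]), 'gripper_force': 0.0, 'finger_gap': 0.9981729954323114}
```

View pics/top0.png

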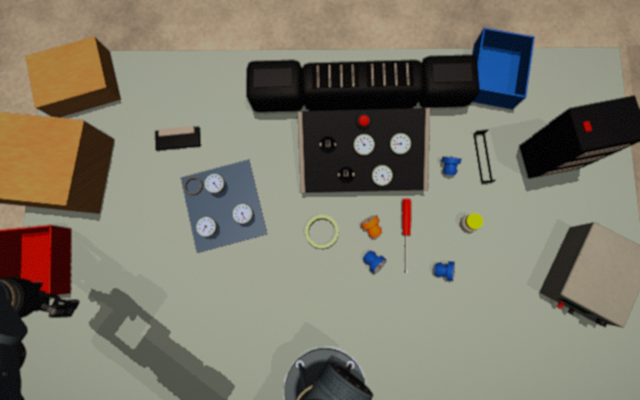

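View pics/scene0.png

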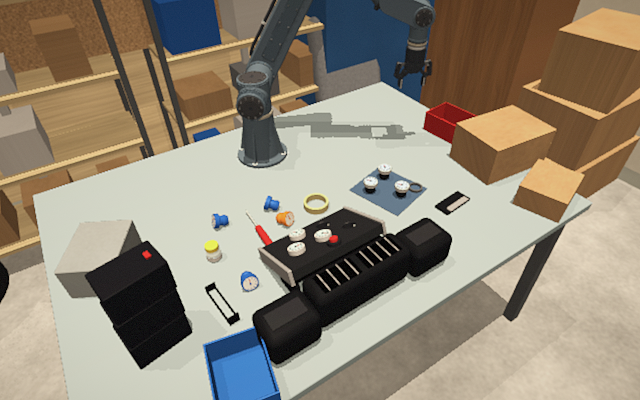

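```bash
python3 - <<'E'
import cv2, numpy as np
t=cv2.imread("pics/top0.png")
r=lambda im,x,y,w,h,k:cv2.resize(im[y:y+h,x:x+w],None,fx=k,fy=k,interpolation=cv2.INTER_CUBIC)
cv2.imwrite("pics/panel.png",r(t,290,100,150,100,5))
cv2.imwrite("pics/mat.png",r(t,172,150,110,110,5))
E
```

```text
(no output)
```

View pics/panel.png

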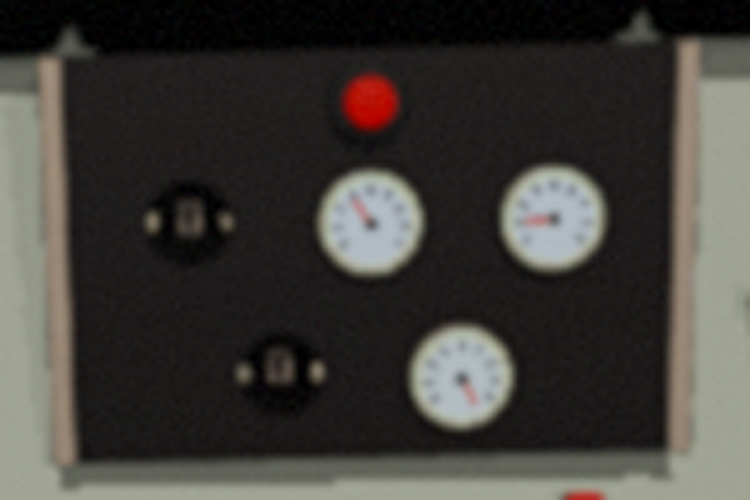

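View pics/mat.png

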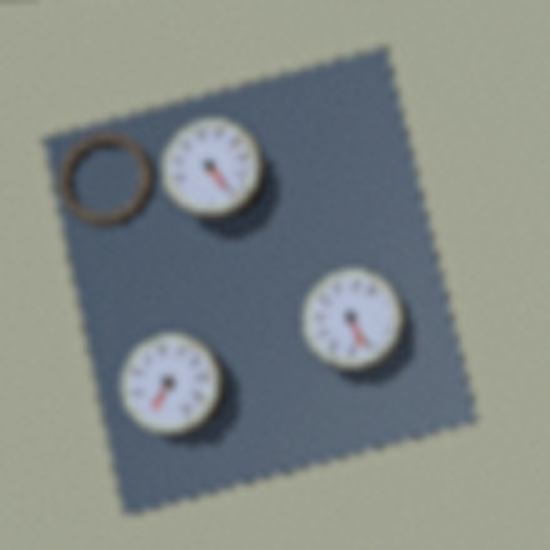

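```bash
python3 - <<'E'
import cv2, numpy as np
t=cv2.imread("pics/scene0.png")
r=lambda im,x,y,w,h,k:cv2.resize(im[y:y+h,x:x+w],None,fx=k,fy=k,interpolation=cv2.INTER_CUBIC)
a=r(t,255,200,150,90,5);b=r(t,345,160,90,60,5)
cv2.imwrite("pics/sc.png",np.vstack([a,0*a[:150]]) if 0 else a)
E
```

```text
(no output)
```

View pics/sc.png

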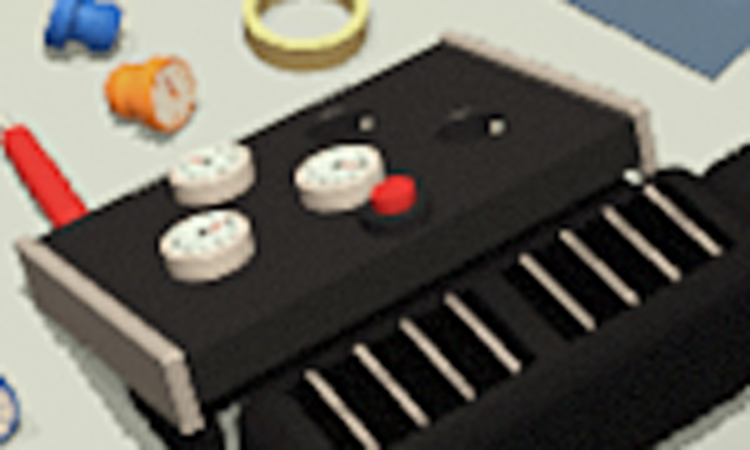

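```bash
cat > h.py <<'E'
import cv2, numpy as np
from scipy.spatial.transform import Rotation as Ro
from station import manip, vision
def proj(n,P):
    m=vision.camera_model(n)
    return cv2.projectPoints(np.array(P,float).reshape(-1,1,3),np.array(m["rvec"]),np.array(m["tvec"]),np.array(m["camera_matrix"]),None)[0].reshape(-1,2)
def ray(n,uv,z):
    m=vision.camera_model(n);R=cv2.Rodrigues(np.array(m["rvec"]))[0];c=-R.T@np.array(m["tvec"]).ravel()
    d=R.T@np.linalg.inv(m["camera_matrix"])@np.array([*uv,1.]);return c+d*(z-c[2])/d[2]
def panelR(yaw): return Ro.from_euler('ZY',[yaw,-np.radians(23)]).as_matrix()
def tool(w):  # world vector (m) -> tool mm
    return np.round(Ro.from_quat(manip.sense()["tool_rot"]).inv().apply(w)*1000,1)
E
python3 - <<'E'
from h import *
from scipy.optimize import least_squares
cr=lambda p,x,y:[(p[0]+.5)/5-.5+x,(p[1]+.5)/5-.5+y]
# local to pocket1 mouth; columns: base pos, 
L=[(0,0,16),(0,-94,16),(-82,-47,16),(0,94,-12),(-82,47,-12),None]
T=[cr(p,290,100) for p in[(371,222),(554,218),(462,377),(189,221),(281,373),(371,102)]]
S=[cr(p,255,200) for p in[(339,168),(208,231),(208,161),(393,187)]]
def f(v,full=False):
    R=panelR(v[3]); pts=[(np.array(l if l else (v[4]*1000,0,22))/1000)@R.T+v[:3] for l in L]
    P=np.array(pts)
    a=proj("top",P)-T; b=proj("scene",P[[0,1,2,5]])-S
    return (a,b) if full else np.r_[a.ravel(),b.ravel()]
o=least_squares(f,[.6,0,.1,0,.06],loss='soft_l1')
print(o.x.round(4)); a,b=f(o.x,True);print(a.round(2).tolist(),b.round(2).tolist())
v=o.x;R=panelR(v[3]);print("normal",R[:,2].round(3))
for n,l in dict(p0=(0,94,0),p3=(-82,47,0),haz=(v[4]*1000,0,22),org=(-41,0,-30)).items(): print(n,(R@np.array(l)/1000+v[:3]).round(4))
for p in[(209,166),(351,318),(168,383)]: print(ray("top",cr(p,172,150),.051).round(4))
print("ring",ray("top",cr((106,178),172,150),.013).round(4))
s=manip.sense();print(Ro.from_quat(s["tool_rot"]).as_matrix().round(4).tolist())
E
```

```text
[ 0.6303 -0.0983  0.0935  0.0262  0.0622]
[[-0.11, 0.1], [-0.1, -0.06], [-0.05, -0.01], [-0.07, 0.07], [-0.13, -0.2], [-0.16, -0.2]] [[-0.14, -0.39], [-0.57, 0.5], [0.21, 0.26], [-0.34, -0.21]]
normal [-0.391 -0.01   0.921]
p0 [ 0.6279 -0.0043  0.0935]
p3 [ 0.5536 -0.0533  0.0615]
haz [ 0.679  -0.097   0.1381]
org [ 0.6043 -0.099   0.0499]
[0.5337 0.3027 0.051 ]
[0.4514 0.2226 0.051 ]
[0.4164 0.3187 0.051 ]
ring [0.5347 0.371  0.013 ]
[[-0.9196, 0.393, -0.0011], [0.393, 0.9196, -0.0016], [0.0004, -0.0019, -1.0]]
```

Call:
drive_tool:
  deltas:
    - [[-30, -22, 8, 0], [-60, -44, 16, 0], [-90, -66, 24, 0], [-120, -88, 32, 0], [-150, -110, 40, 0]]
  jaw: 85
  force: 25

```text
t: 0.52
tcp_pos: [0.3404, 0.4131, 0.1907]
tool_rot: [0.2, 0.98, -0.0, -0.0]
force: [0.7, -0.0, -0.7]
finger_gap: 0.998
gripper_force: 0.0
```

Call:
drive_tool:
  deltas:
    - [[-30, -22, 8, 0], [-60, -44, 16, 0], [-90, -66, 24, 0], [-120, -88, 32, 0], [-150, -110, 40, 0]]

```text
t: 0.93
tcp_pos: [0.4354, 0.2529, 0.1508]
tool_rot: [0.2, 0.98, -0.0, -0.0]
force: [0.4, -0.2, -0.2]
finger_gap: 0.997
gripper_force: 0.0
```

Call:
drive_tool:
  deltas:
    - [[-8, -6, 8, -0.11], [-18, -12, 16, -0.22], [-28, -23, 26, -0.33], [-28, -23, 30, -0.43], [-28, -23, 30, -0.43]]

```text
t: 1.35
tcp_pos: [0.4512, 0.2213, 0.1201]
tool_rot: [-0.013, 1.0, -0.0, -0.001]
force: [-0.4, 0.1, 0.4]
finger_gap: 0.998
gripper_force: 0.0
```

```bash
python3 - <<'E'
from h import *
s=manip.sense();print(s["t"],s["tcp_pos"].round(4),Ro.from_quat(s["tool_rot"]).as_matrix().round(3).tolist())
print(tool(np.array([.4514,.2226,.029])-s["tcp_pos"]))
im=vision.snapshot("wrist");print(proj("wrist",[.4514,.2226,.051]))
cv2.imwrite("pics/w1.png",im[:,:,::-1])
E
```

```text
1.35 [0.4512 0.2213 0.1201] [[-1.0, -0.026, -0.003], [-0.026, 1.0, -0.001], [0.003, -0.001, -1.0]]
[-0.5  1.3 91.1]
[[324.16775339 209.71816546]]
```

View pics/w1.png

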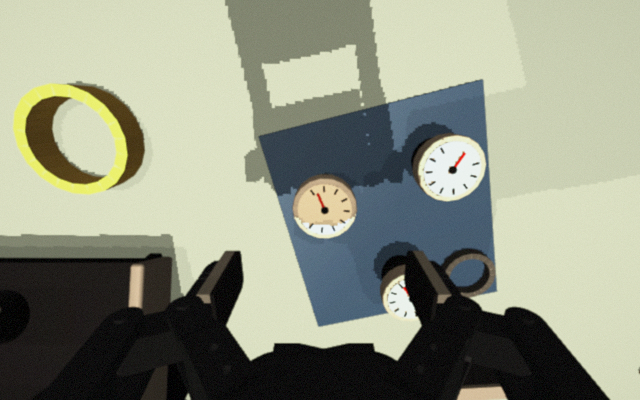

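Call:
drive_tool:
  deltas:
    - [[0, 1, 30, 0], [0, 1, 60, 0], [0, 1, 82, 0], [0, 1, 91, 0], [0, 1, 91, 0]]

```text
t: 1.82
tcp_pos: [0.4503, 0.2235, 0.0288]
tool_rot: [-0.013, 1.0, -0.0, -0.002]
force: [0.4, 0.4, 0.9]
finger_gap: 0.993
gripper_force: 0.0
```

Call:
drive_tool:
  deltas:
    - [[0, 0, 0, 0], [0, 0, 0, 0], [0, 0, 0, 0], [0, 0, 0, 0], [0, 0, 0, 0]]
  jaw: 40
  force: 25

```text
t: 2.23
tcp_pos: [0.4527, 0.2237, 0.0319]
tool_rot: [-0.013, 1.0, 0.0, 0.002]
force: [-0.4, -0.2, 7.3]
finger_gap: 0.6
gripper_force: 26.0
```

Call:
drive_tool:
  deltas:
    - [[0, 0, 0, 0], [0, 0, 0, 0], [0, 0, -10, 0], [0, 0, -20, 0], [0, 0, -30, 0]]

```text
t: 2.65
tcp_pos: [0.4516, 0.2234, 0.0615]
tool_rot: [-0.013, 1.0, 0.0, 0.0]
force: [1.1, 0.1, -1.0]
finger_gap: 0.596
gripper_force: 26.8
```

```bash
python3 - <<'E'
from h import *
s=manip.sense();print(s["t"],s["tcp_pos"].round(4),s["finger_gap"],s["gripper_force"])
im=vision.snapshot("wrist")
cv2.imwrite("pics/w2.png",im[:,:,::-1])
E
```

```text
2.65 [0.4516 0.2234 0.0615] 0.5960057142381339 26.831623514954117
```

View pics/w2.png

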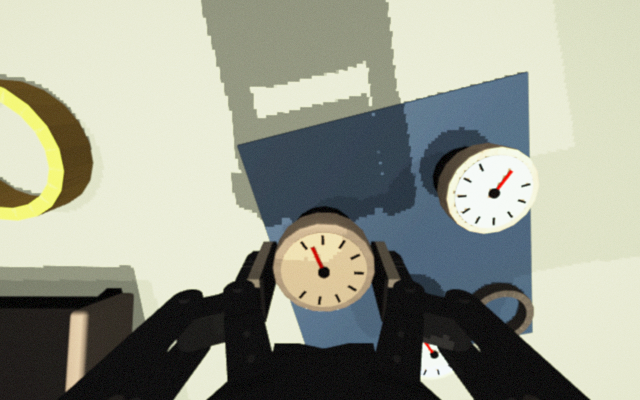

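Call:
drive_tool:
  deltas:
    - [[0, 0, -30, 0], [0, -10, -60, 0], [-20, -40, -80, 0], [-40, -70, -95, 0], [-62, -100, -108, 0]]

```text
t: 3.12
tcp_pos: [0.5165, 0.1244, 0.1706]
tool_rot: [-0.014, 1.0, 0.0, 0.001]
force: [1.1, 0.2, -2.2]
finger_gap: 0.597
gripper_force: 27.4
```

Call:
drive_tool:
  deltas:
    - [[-20, -30, 0, 0], [-40, -60, 0, 0], [-65, -90, 0, 0], [-85, -115, 0, 0], [-95, -132, 0, 0]]

```text
t: 3.53
tcp_pos: [0.6176, -0.0077, 0.1692]
tool_rot: [-0.012, 1.0, -0.001, 0.002]
force: [-0.3, 0.1, -0.6]
finger_gap: 0.6
gripper_force: 27.3
```

Call:
drive_tool:
  deltas:
    - [[0, 0, 0, 0], [0, 0, 0, 0]]

```text
t: 3.7
tcp_pos: [0.6147, -0.0055, 0.1684]
tool_rot: [-0.012, 1.0, 0.0, -0.0]
force: [-0.8, 1.5, -2.0]
finger_gap: 0.596
gripper_force: 27.3
```

```bash
python3 - <<'E'
from h import *
s=manip.sense();print(s["t"],s["tcp_pos"].round(4),s["finger_gap"],s["gripper_force"],s["force"].round(1))
im=vision.snapshot("wrist")
z=s["tcp_pos"][2]+.0195
print("hub if unchanged px",ray("wrist",(323,271),z).round(4))
cv2.imwrite("pics/w3.png",im[:,:,::-1])
for w in [(.6144,-.0046,.1434),(.6273,-.0043,.113)]: print(tool(np.array(w)-s["tcp_pos"]))
E
```

```text
3.7 [ 0.6147 -0.0055  0.1684] 0.5957423645268177 27.307981111989648 [-0.8  1.5 -2. ]
hub if unchanged px [ 0.6116 -0.0045  0.1879]
[ 0.2  0.9 25. ]
[-12.7   0.9  55.3]
```

View pics/w3.png

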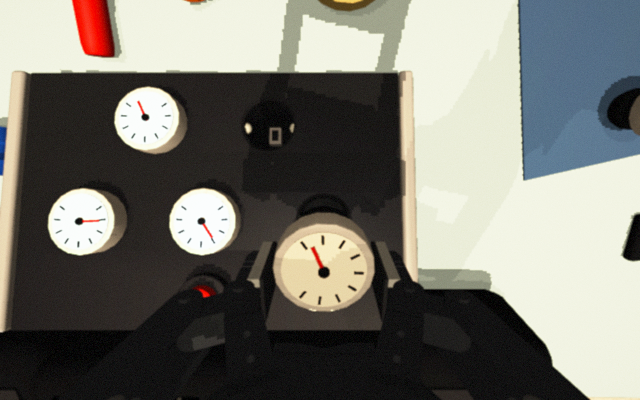

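Call:
drive_tool:
  deltas:
    - [[-1, 1, 15, 0], [-2, 1, 25, 0], [-6, 1, 34, 0], [-8, 1, 40, 0], [-8, 1, 40, 0]]

```text
t: 4.17
tcp_pos: [0.6219, -0.0024, 0.1266]
tool_rot: [-0.014, 1.0, 0.0, -0.001]
force: [0.3, -1.2, -1.8]
finger_gap: 0.598
gripper_force: 27.3
```

Call:
drive_tool:
  deltas:
    - [[-2, 0, 5, 0], [-4, 0, 10, 0], [-6, 0, 15, 0], [-6, 0, 15, 0]]

```text
t: 4.5
tcp_pos: [0.6287, -0.0035, 0.1124]
tool_rot: [-0.013, 1.0, -0.0, -0.0]
force: [1.1, -1.3, -3.0]
finger_gap: 0.595
gripper_force: 27.2
```

Call:
drive_tool:
  deltas:
    - [[2, 0, 1, 0], [4, 0, 2, 0], [6, 0, 3, 0], [8, 0, 4, 0], [8, 0, 4, 0]]

```text
t: 4.92
tcp_pos: [0.6245, -0.0038, 0.1116]
tool_rot: [-0.013, 1.0, -0.001, 0.005]
force: [6.5, -0.3, 3.0]
finger_gap: 0.596
gripper_force: 27.7
```

Call:
drive_tool:
  deltas:
    - [[1, 0, -1, 0], [1, 0, 0, 0], [1, 0, 0, 0]]

```text
t: 5.17
tcp_pos: [0.6235, -0.0039, 0.1117]
tool_rot: [-0.013, 1.0, -0.001, 0.005]
force: [5.3, -1.2, 4.5]
finger_gap: 0.597
gripper_force: 27.9
```

```bash
python3 - <<'E'
from h import *
s=manip.sense();print(s["t"],s["tcp_pos"].round(4),s["finger_gap"],s["gripper_force"],s["force"].round(1))
im=vision.snapshot("wrist")
im2=vision.snapshot("scene")[190:290,255:405]
cv2.imwrite("pics/w4.png",np.vstack([im[150:400,160:460],cv2.resize(im2,(300,200))])[:,:,::-1])
E
```

```text
5.1667 [ 0.6235 -0.0039  0.1117] 0.5973959266181047 27.9131046673956 [ 5.3 -1.2  4.5]
```

View pics/w4.png

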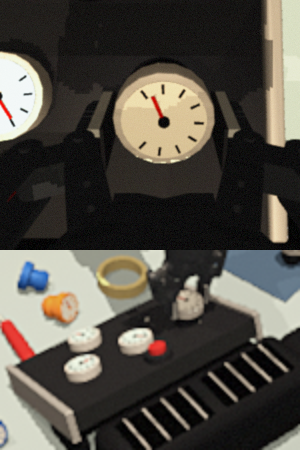

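Call:
drive_tool:
  deltas:
    - [[0, 0, 0, 0], [0, 0, 0, 0], [0, 0, 0, 0], [0, 0, -5, 0], [0, 0, -20, 0]]
  jaw: 85

```text
t: 5.68
tcp_pos: [0.6168, -0.0027, 0.1271]
tool_rot: [-0.013, 1.0, 0.001, -0.004]
force: [-0.2, -0.8, 0.4]
finger_gap: 0.995
gripper_force: 0.0
```

Call:
drive_tool:
  deltas:
    - [[0, 0, -25, 0], [0, 0, -50, 0], [0, 0, -70, 0], [0, 0, -70, 0]]

```text
t: 6.02
tcp_pos: [0.6219, -0.0035, 0.2039]
tool_rot: [-0.013, 1.0, -0.001, 0.004]
force: [0.8, 0.2, -0.3]
finger_gap: 0.998
gripper_force: 0.0
```

```bash
cat >> h.py <<'E'
P0=np.array([.6279,-.0043,.0935]);P3=np.array([.5536,-.0533,.0615]);N=np.array([-.391,-.010,.921])
def blobs(n):
    im=vision.snapshot(n); g=im.min(2)
    out=[]
    for th in (120,):
        k,l,st,c=cv2.connectedComponentsWithStats((g>th).astype(np.uint8))
        for i in range(1,k):
            if 300<st[i,4]<12000:
                e=cv2.fitEllipse(max(cv2.findContours((l==i).astype(np.uint8),0,1)[0],key=len))
                out.append([round(float(x),1) for x in (*c[i],st[i,4],*e[0],*e[1],e[2])])
    return im,out
E
python3 - <<'E'
from h import *
s=manip.sense();print(s["t"],s["tcp_pos"].round(4),s["finger_gap"],s["force"].round(1))
im,b=blobs("wrist")
for x in b: print(x)
for d in (16,25,35,45): print(d,proj("wrist",P0+N*d/1000).round(1))
cv2.imwrite("pics/w5.png",im[:,:,::-1])
E
```

```text
6.0167 [ 0.6219 -0.0035  0.2039] 0.9977875957282818 [ 0.8  0.2 -0.3]
[626.1, 103.7, 1236.0, 625.9, 104.2, 29.6, 57.0, 5.8]
[166.3, 106.6, 2539.0, 166.2, 106.7, 55.8, 57.7, 161.7]
[109.2, 196.2, 2639.0, 109.2, 196.3, 57.1, 58.3, 47.7]
[215.3, 196.4, 2630.0, 215.4, 196.4, 57.3, 57.7, 43.4]
[319.3, 209.4, 2614.0, 319.4, 209.2, 55.7, 60.6, 99.0]
16 [[322.1 200. ]]
25 [[322.  199.4]]
35 [[321.9 198.7]]
45 [[321.9 197.9]]
```

Call:
drive_tool:
  deltas:
    - [[9, -1, 18, 0], [17, -1, 36, 0], [17, -1, 54, 0], [17, -1, 54, 0], [17, -1, 54, 0]]
  jaw: 0

```text
t: 6.48
tcp_pos: [0.601, -0.0044, 0.1434]
tool_rot: [-0.013, 1.0, 0.001, -0.003]
force: [-0.1, -0.6, 0.4]
finger_gap: 0.293
gripper_force: 0.0
```

Call:
drive_tool:
  deltas:
    - [[0, 0, 8, 0], [0, 0, 14, 0], [0, 0, 20, 0], [0, 0, 25, 0], [0, 0, 25, 0]]

```text
t: 6.9
tcp_pos: [0.6022, -0.0046, 0.1194]
tool_rot: [-0.013, 1.0, 0.0, -0.001]
force: [-0.4, 0.5, -0.4]
finger_gap: 0.001
gripper_force: 0.0
```

```bash
python3 - <<'E'
from h import *
s=manip.sense();print(s["t"],s["tcp_pos"].round(4),s["finger_gap"],s["force"].round(1))
im,b=blobs("wrist")
for x in b: print(x)
for d in (16,35): print(d,proj("wrist",P0+N*d/1000).round(1))
E
```

```text
6.9 [ 0.6022 -0.0046  0.1194] 0.0008791367828432065 [-0.4  0.5 -0.4]
[104.4, 142.4, 4627.0, 104.2, 142.4, 75.7, 79.3, 54.8]
[27.7, 270.1, 4127.0, 27.7, 270.2, 64.8, 86.1, 4.1]
[171.3, 270.7, 5086.0, 171.3, 271.0, 79.8, 82.8, 34.9]
[285.7, 274.8, 345.0, 285.8, 274.6, 12.5, 34.1, 24.9]
16 [[322.7 272.1]]
35 [[322.7 278.5]]
```

Call:
drive_tool:
  deltas:
    - [[-1, 0, 3, 0], [-3, 0, 6, 0], [-4, 0, 9, 0], [-5, 0, 11, 0], [-5, 0, 11, 0]]

```text
t: 7.37
tcp_pos: [0.6078, -0.0047, 0.1087]
tool_rot: [-0.013, 1.0, -0.0, -0.0]
force: [-0.2, 0.8, -0.5]
finger_gap: 0.002
gripper_force: 0.0
```

Call:
drive_tool:
  deltas:
    - [[0, 0, -30, 0], [0, 0, -65, 0], [0, 0, -95, 0], [0, 0, -95, 0]]

```text
t: 7.7
tcp_pos: [0.612, -0.0053, 0.2109]
tool_rot: [-0.013, 1.0, -0.001, 0.007]
force: [0.6, -0.2, 0.4]
finger_gap: -0.001
gripper_force: 0.0
```

```bash
python3 - <<'E'
from h import *
s=manip.sense();print(s["t"],s["tcp_pos"].round(4),s["finger_gap"],s["force"].round(1))
im,b=blobs("wrist")
for x in b: print(x)
for d in (16,35): print(d,proj("wrist",P0+N*d/1000).round(1))
cv2.imwrite("pics/w6.png",im[:,:,::-1])
im,b=blobs("scene")
cv2.imwrite("pics/s6.png",im[:,:,::-1])
m=vision.camera_model("wrist");R=cv2.Rodrigues(np.array(m["rvec"]))[0];print((-R.T@np.array(m["tvec"]).ravel()).round(3),R[2].round(2))
w=cv2.imread("pics/w6.png");c=cv2.imread("pics/s6.png")[195:255,285:385]
w5=cv2.imread("pics/w5.png")
cv2.imwrite("pics/c6.png",np.hstack([np.vstack([w5[130:280,240:400],w[160:310,240:400]]),cv2.resize(c,(500,300),interpolation=cv2.INTER_CUBIC)]))
E
```

```text
7.7 [ 0.612  -0.0053  0.2109] -0.0007838705333918419 [ 0.6 -0.2  0.4]
[211.7, 4.2, 302.0, 210.7, 4.4, 11.3, 35.3, 89.4]
[622.8, 111.4, 1544.0, 623.1, 111.3, 37.0, 56.3, 16.9]
[173.6, 116.4, 2357.0, 173.6, 116.4, 53.9, 55.0, 169.1]
[119.3, 203.1, 2441.0, 119.4, 203.1, 54.8, 56.0, 39.7]
[221.4, 203.3, 2444.0, 221.4, 203.4, 55.1, 55.6, 49.5]
[323.5, 204.4, 2373.0, 323.5, 204.2, 54.5, 55.1, 83.0]
16 [[323.9 207.8]]
35 [[323.9 207.2]]
[ 0.525 -0.007  0.348] [ 0.32  0.01 -0.95]
```

View pics/c6.png

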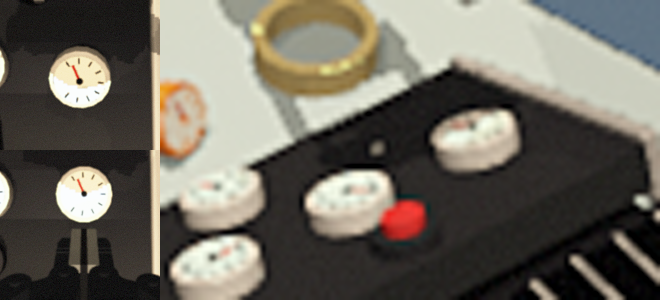

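Call:
drive_tool:
  deltas:
    - [[-1, 0, 30, 0], [-2, 0, 60, 0], [-2, 0, 85, 0], [-2, 0, 92, 0], [-2, 0, 92, 0]]

```text
t: 8.22
tcp_pos: [0.6068, -0.0041, 0.1086]
tool_rot: [-0.013, 1.0, 0.001, -0.004]
force: [0.5, 0.6, -0.3]
finger_gap: 0.001
gripper_force: 0.0
```

Call:
drive_tool:
  deltas:
    - [[-1, 0, 2, 0], [-2, 0, 4, 0], [-2, 0, 5, 0], [-2, 0, 5, 0]]

```text
t: 8.55
tcp_pos: [0.6125, -0.0046, 0.1084]
tool_rot: [-0.013, 1.0, -0.0, 0.001]
force: [0.7, 0.5, 0.8]
finger_gap: -0.001
gripper_force: 0.0
```

Call:
drive_tool:
  deltas:
    - [[-1, 0, 2, 0], [-2, 0, 4, 0], [-2, 0, 5, 0], [-2, 0, 5, 0]]

```text
t: 8.88
tcp_pos: [0.6133, -0.0046, 0.1064]
tool_rot: [-0.013, 1.0, -0.0, 0.0]
force: [-7.1, -0.0, 19.9]
finger_gap: -0.003
gripper_force: 10.7
```

Call:
drive_tool:
  deltas:
    - [[0, 0, -30, 0], [0, 0, -65, 0], [10, 20, -90, 0], [28, 50, -95, 0], [47, 80, -95, 0]]

```text
t: 9.3
tcp_pos: [0.567, 0.0742, 0.2009]
tool_rot: [-0.012, 1.0, -0.0, 0.004]
force: [0.3, 0.5, -0.6]
finger_gap: -0.002
gripper_force: 0.0
```

Call:
drive_tool:
  deltas:
    - [[18, 31, 0, 0], [36, 62, 0, 0], [54, 93, 0, 0], [72, 124, 10, 0], [90, 155, 20, 0]]
  jaw: 85

```text
t: 9.72
tcp_pos: [0.4704, 0.2284, 0.1785]
tool_rot: [-0.013, 1.0, 0.0, 0.002]
force: [0.4, -0.1, -0.3]
finger_gap: 0.711
gripper_force: 0.0
```

Call:
drive_tool:
  deltas:
    - [[18, 31, 10, 0], [36, 62, 30, 0], [53, 93, 50, 0], [53, 93, 60, 0], [53, 93, 60, 0]]

```text
t: 10.13
tcp_pos: [0.4127, 0.3193, 0.1157]
tool_rot: [-0.015, 1.0, -0.001, -0.002]
force: [0.2, -0.2, -0.2]
finger_gap: 0.995
gripper_force: 0.0
```

Call:
drive_tool:
  deltas:
    - [[0, 0, 0, 0], [0, 0, 0, 0]]

```text
t: 10.3
tcp_pos: [0.4167, 0.318, 0.1182]
tool_rot: [-0.012, 1.0, 0.0, 0.001]
force: [1.0, -0.3, 0.7]
finger_gap: 0.995
gripper_force: 0.0
```

```bash
python3 - <<'E'
from h import *
s=manip.sense();print(s["t"],s["tcp_pos"].round(4),s["finger_gap"],s["force"].round(1),s["q"].round(2))
print(tool(np.array([.4164,.3187,.029])-s["tcp_pos"]))
im,b=blobs("wrist");print(proj("wrist",[.4164,.3187,.051]))
for x in b: print(x)
im=vision.snapshot("top"); cv2.imwrite("pics/t7.png",im[:,:,::-1])
for d in (16,35): print(d,proj("top",P0+N*d/1000).round(1))
g=im[100:200,290:440].min(2);k,l,st,c=cv2.connectedComponentsWithStats((g>110).astype(np.uint8))
for i in range(1,k):
    if 150<st[i,4]<700: print((c[i]+[290,100]).round(1),st[i])
E
```

```text
10.3 [0.4167 0.318  0.1182] 0.9953567630809778 [ 1.  -0.3  0.7] [ 0.44  0.56  1.79 -0.    0.79 -1.16]
[ 0.5  0.6 89.2]
[[324.24706367 209.63678297]]
[299.2, 75.3, 4371.0, 299.5, 75.0, 53.0, 114.2, 63.9]
[4.1, 189.1, 326.0, 4.5, 190.3, 10.7, 42.9, 175.7]
[322.4, 209.3, 2494.0, 322.7, 209.1, 57.5, 60.0, 158.2]
[28.7, 349.0, 886.0, 28.7, 348.8, 8.4, 163.5, 4.2]
[165.9, 384.7, 1208.0, 166.3, 385.0, 37.8, 47.1, 79.1]
[481.1, 384.6, 1195.0, 480.9, 384.8, 37.5, 46.2, 108.0]
16 [[327.2 145.1]]
35 [[327.1 145.9]]
[400.2 143.2] [101  33  20  21 326]
[327.2 144.9] [ 28  35  20  21 324]
[363.6 144. ] [ 64  34  20  21 325]
[381.7 174.8] [ 82  65  20  20 312]
```

Call:
drive_tool:
  deltas:
    - [[0, 0, 30, 0], [0, 1, 60, 0], [0, 1, 80, 0], [0, 1, 89, 0], [0, 1, 89, 0]]

```text
t: 10.82
tcp_pos: [0.4151, 0.3183, 0.0271]
tool_rot: [-0.012, 1.0, -0.001, -0.001]
force: [-0.1, -0.1, 0.6]
finger_gap: 0.998
gripper_force: 0.0
```

Call:
drive_tool:
  deltas:
    - [[0, 0, 0, 0], [0, 0, 0, 0], [0, 0, 0, 0], [0, 0, 0, 0], [0, 0, 0, 0]]
  jaw: 40
  force: 25

```text
t: 11.23
tcp_pos: [0.4162, 0.3197, 0.0299]
tool_rot: [-0.013, 1.0, 0.0, 0.001]
force: [1.2, -2.9, 7.5]
finger_gap: 0.597
gripper_force: 25.8
```

Call:
drive_tool:
  deltas:
    - [[0, 0, 0, 0], [0, 0, 0, 0], [0, 0, -10, 0], [0, 0, -20, 0], [0, 0, -30, 0]]

```text
t: 11.65
tcp_pos: [0.415, 0.3196, 0.0594]
tool_rot: [-0.013, 1.0, 0.0, 0.0]
force: [0.4, 0.4, -1.3]
finger_gap: 0.593
gripper_force: 26.6
```

Call:
drive_tool:
  deltas:
    - [[0, 0, -30, 0], [-2, -10, -60, 0], [-12, -40, -80, 0], [-22, -70, -95, 0], [-32, -100, -100, 0]]

```text
t: 12.07
tcp_pos: [0.4512, 0.2202, 0.1619]
tool_rot: [-0.014, 1.0, 0.001, 0.003]
force: [0.9, 0.5, -1.4]
finger_gap: 0.596
gripper_force: 26.8
```

Call:
drive_tool:
  deltas:
    - [[-10, -33, 0, 0], [-20, -67, 0, 0], [-30, -100, 0, 0], [-40, -133, 0, 0], [-50, -165, 0, 0]]

```text
t: 12.48
tcp_pos: [0.5042, 0.0552, 0.1594]
tool_rot: [-0.013, 1.0, 0.0, 0.001]
force: [0.6, 0.3, -1.8]
finger_gap: 0.597
gripper_force: 26.8
```

Call:
drive_tool:
  deltas:
    - [[-10, -33, 0, 0], [-20, -67, 0, 0], [-29, -98, 0, 0], [-32, -110, 0, 0], [-32, -110, 0, 0]]

```text
t: 12.9
tcp_pos: [0.5404, -0.0555, 0.1593]
tool_rot: [-0.011, 1.0, -0.001, 0.001]
force: [-0.2, -0.1, -1.9]
finger_gap: 0.595
gripper_force: 26.8
```

Call:
drive_tool:
  deltas:
    - [[0, 0, 0, 0], [0, 0, 0, 0]]

```text
t: 13.07
tcp_pos: [0.5378, -0.051, 0.1585]
tool_rot: [-0.013, 1.0, 0.001, -0.001]
force: [0.2, 0.2, -1.3]
finger_gap: 0.591
gripper_force: 26.8
```

```bash
python3 - <<'E'
from h import *
s=manip.sense();print(s["t"],s["tcp_pos"].round(4),s["finger_gap"],s["force"].round(1))
im,b=blobs("wrist")
for x in b: print(x)
cv2.imwrite("pics/w8.png",im[:,:,::-1])
for o in [(-.0125,-.0003,.05),(.0008,.0008,.0189)]: print(tool(P3+np.array(o)-s["tcp_pos"]))
E
```

```text
13.0667 [ 0.5378 -0.051   0.1585] 0.591210636238608 [ 0.2  0.2 -1.3]
[389.8, 49.5, 5282.0, 390.0, 49.2, 73.4, 90.9, 41.3]
[208.9, 213.5, 2842.0, 208.8, 213.4, 59.3, 60.3, 48.3]
[324.3, 283.5, 8737.0, 323.8, 289.9, 115.6, 126.2, 177.8]
[6.5, 270.1, 328.0, 6.7, 270.9, 10.9, 41.7, 159.0]
[141.2, 303.6, 1729.0, 141.3, 303.4, 35.0, 67.5, 47.1]
[-3.3 -2.7 47. ]
[-16.7  -2.   78. ]
```

Call:
drive_tool:
  deltas:
    - [[-1, -1, 20, 0], [-2, -1, 40, 0], [-3, -1, 47, 0], [-6, -1, 55, 0], [-9, -1, 62, 0]]

```text
t: 13.53
tcp_pos: [0.548, -0.0522, 0.096]
tool_rot: [-0.014, 1.0, 0.0, -0.0]
force: [-1.1, 0.7, -1.8]
finger_gap: 0.599
gripper_force: 26.8
```

Call:
drive_tool:
  deltas:
    - [[-2, 0, 5, 0], [-4, 0, 10, 0], [-6, 0, 15, 0], [-6, 0, 16, 0], [-6, 0, 16, 0]]

```text
t: 13.95
tcp_pos: [0.5537, -0.053, 0.08]
tool_rot: [-0.013, 1.0, 0.0, -0.0]
force: [-0.6, 0.0, -2.8]
finger_gap: 0.596
gripper_force: 26.8
```

Call:
drive_tool:
  deltas:
    - [[2, 0, 1, 0], [4, 0, 2, 0], [6, 0, 3, 0], [9, 0, 4, 0], [9, 0, 4, 0]]

```text
t: 14.37
tcp_pos: [0.5486, -0.0538, 0.078]
tool_rot: [-0.012, 1.0, -0.001, 0.005]
force: [4.5, 2.3, 3.3]
finger_gap: 0.598
gripper_force: 27.3
```

Call:
drive_tool:
  deltas:
    - [[0, 0, 0, 0], [0, 0, 0, 0], [0, 0, 0, 0], [0, 0, -5, 0], [0, 0, -20, 0]]
  jaw: 85

```text
t: 14.78
tcp_pos: [0.5427, -0.0528, 0.0947]
tool_rot: [-0.013, 1.0, 0.001, -0.003]
force: [0.9, -0.3, 1.1]
finger_gap: 0.996
gripper_force: 0.0
```

Call:
drive_tool:
  deltas:
    - [[0, 0, -25, 0], [0, 0, -50, 0], [0, 0, -70, 0], [0, 0, -70, 0]]

```text
t: 15.12
tcp_pos: [0.5471, -0.0539, 0.1704]
tool_rot: [-0.013, 1.0, -0.001, 0.004]
force: [-0.1, 0.2, -0.0]
finger_gap: 0.996
gripper_force: 0.0
```

```bash
python3 - <<'E'
from h import *
s=manip.sense();print(s["t"],s["tcp_pos"].round(4),s["finger_gap"],s["force"].round(1))
im,b=blobs("wrist")
for x in b: print(x)
for d in (16,35): print(d,proj("wrist",P3+N*d/1000).round(1))
for o in [(-.0257,-.0003,.055)]: print(tool(P3+np.array(o)-s["tcp_pos"]))
E
```

```text
15.1167 [ 0.5471 -0.0539  0.1704] 0.996432121228902 [-0.1  0.2 -0. ]
[256.6, 65.7, 436.0, 256.9, 65.5, 22.5, 38.6, 65.4]
[216.7, 197.6, 2596.0, 216.6, 197.5, 57.0, 57.4, 42.0]
[324.0, 210.3, 2559.0, 324.0, 210.2, 55.5, 60.0, 88.8]
[12.0, 243.4, 630.0, 11.9, 243.7, 11.3, 75.1, 155.6]
[157.4, 287.0, 2163.0, 157.6, 287.2, 46.6, 60.2, 62.0]
[268.7, 292.6, 2762.0, 268.8, 292.6, 58.0, 60.0, 16.3]
[377.7, 293.2, 2760.0, 377.7, 293.2, 57.8, 60.2, 169.1]
16 [[323.6 200.9]]
35 [[323.6 199.6]]
[19.4  0.9 53.8]
```

Same state as the first one at this stage; repeat the push.

Call:
drive_tool:
  deltas:
    - [[9, 0, 18, 0], [17, 0, 36, 0], [17, 0, 53, 0], [17, 0, 53, 0], [17, 0, 53, 0]]
  jaw: 0

```text
t: 15.58
tcp_pos: [0.5265, -0.0534, 0.1119]
tool_rot: [-0.013, 1.0, 0.001, -0.002]
force: [-0.5, -0.3, -0.1]
finger_gap: 0.295
gripper_force: 0.0
```

Call:
drive_tool:
  deltas:
    - [[0, 0, 8, 0], [0, 0, 14, 0], [0, 0, 20, 0], [0, 0, 26, 0], [0, 0, 26, 0]]

```text
t: 16.0
tcp_pos: [0.5273, -0.0535, 0.0863]
tool_rot: [-0.013, 1.0, 0.0, -0.001]
force: [-0.2, -1.1, 0.3]
finger_gap: 0.004
gripper_force: 0.0
```

Call:
drive_tool:
  deltas:
    - [[-1, 0, 3, 0], [-3, 0, 6, 0], [-4, 0, 9, 0], [-5, 0, 11, 0], [-5, 0, 11, 0]]

```text
t: 16.42
tcp_pos: [0.5331, -0.0536, 0.0759]
tool_rot: [-0.013, 1.0, 0.0, -0.0]
force: [0.2, -0.8, 0.3]
finger_gap: 0.004
gripper_force: 0.0
```

Call:
drive_tool:
  deltas:
    - [[-1, 0, 2, 0], [-2, 0, 4, 0], [-3, 0, 5, 0], [-3, 0, 5, 0]]

```text
t: 16.75
tcp_pos: [0.5346, -0.0535, 0.0729]
tool_rot: [-0.014, 1.0, -0.0, -0.001]
force: [-5.7, -1.0, 15.7]
finger_gap: -0.001
gripper_force: 8.0
```

```bash
python3 - <<'E'
from h import *
s=manip.sense();print(s["t"],((s["tcp_pos"]-P3)*1000).round(1),s["finger_gap"],s["force"].round(1))
E
```

```text
16.75 [-19.   -0.2  11.4] -0.0008745097515387997 [-5.7 -1.  15.7]
```

Call:
drive_tool:
  deltas:
    - [[-2, 0, -2, 0], [-4, 0, -2, 0], [-5, 0, 2, 0], [-5, 0, 2, 0]]

```text
t: 17.08
tcp_pos: [0.5361, -0.0531, 0.0729]
tool_rot: [-0.014, 1.0, 0.0, -0.005]
force: [-15.9, -1.3, 35.6]
finger_gap: 0.001
gripper_force: 19.2
```

Call:
drive_tool:
  deltas:
    - [[10, 0, -30, 0], [30, 0, -60, 0], [50, 0, -90, 0], [50, 30, -90, 0], [50, 60, -90, 0]]

```text
t: 17.5
tcp_pos: [0.4901, 0.0043, 0.1615]
tool_rot: [-0.011, 1.0, -0.001, 0.002]
force: [0.9, 0.3, -0.6]
finger_gap: -0.0
gripper_force: 0.0
```

Call:
drive_tool:
  deltas:
    - [[0, 30, 0, 0], [0, 60, 0, 0], [0, 90, 0, 0], [0, 90, 0, 0]]

```text
t: 17.83
tcp_pos: [0.4861, 0.0995, 0.1595]
tool_rot: [-0.015, 1.0, 0.001, -0.0]
force: [-0.7, -0.4, 0.5]
finger_gap: 0.002
gripper_force: 0.0
```

```bash
python3 - <<'E'
from h import *
s=manip.sense();print(s["t"],s["tcp_pos"].round(4))
im=vision.snapshot("top"); cv2.imwrite("pics/t9.png",im[:,:,::-1])
for p in (P0,P3): print(proj("top",[p+N*.016,p+N*.035]).round(1).tolist())
for n,im in(("top",im),("scene",vision.snapshot("scene"))):
  k,l,st,c=cv2.connectedComponentsWithStats((im.min(2)>110).astype(np.uint8))
  print(n,[ (c[i].round(1).tolist(),st[i,2:].tolist()) for i in range(1,k) if 60<st[i,4]<500 and (n=="scene" or 170<c[i][0]<440)])
h=np.array([.679,-.097,.1381]);print("haz",proj("top",h)); 
im=vision.snapshot("top").astype(int);m=(im[...,0]>150)&(im[...,1]<60);ys,xs=np.nonzero(m[100:140,340:390]);print(xs.mean()+340,ys.mean()+100)
print(tool(h+.02*N-s["tcp_pos"]))
E
```

```text
17.8333 [0.4861 0.0995 0.1595]
[[327.2, 145.1], [327.1, 145.9]]
[[346.0, 175.9], [346.2, 177.2]]
top [([400.2, 143.1], [21, 21, 333]), ([327.2, 144.9], [21, 21, 331]), ([363.6, 143.9], [20, 21, 333]), ([260.1, 159.4], [43, 10, 307]), ([381.7, 174.8], [20, 21, 319]), ([345.9, 175.5], [20, 20, 316]), ([210.4, 181.7], [15, 20, 200]), ([280.0, 209.0], [8, 10, 63]), ([267.9, 288.5], [8, 27, 103])]
scene [([633.7, 31.3], [15, 10, 70]), ([230.8, 44.5], [132, 34, 441]), ([1.8, 61.9], [6, 18, 79]), ([280.6, 77.6], [35, 20, 347]), ([56.9, 85.3], [118, 31, 454]), ([568.3, 102.8], [82, 39, 357]), ([236.4, 90.7], [23, 13, 116]), ([206.6, 119.1], [45, 17, 189]), ([632.6, 138.0], [20, 19, 64]), ([634.3, 159.5], [15, 34, 273]), ([347.9, 222.3], [18, 12, 164]), ([322.7, 234.9], [18, 13, 175]), ([296.3, 248.6], [19, 14, 197]), ([220.9, 303.0], [25, 29, 253]), ([386.4, 369.9], [20, 13, 99]), ([342.5, 377.1], [16, 15, 104]), ([329.5, 387.8], [18, 21, 104])]
haz [[363.63925534 119.77523302]]
363.61538461538464 119.87179487179488
[-179.6 -201.7    3.1]
```

Call:
drive_tool:
  deltas:
    - [[-20, -25, -30, 0.12], [-45, -55, -40, 0.24], [-70, -85, -40, 0.36], [-95, -115, -40, 0.48], [-120, -145, -40, 0.6]]

```text
t: 18.4
tcp_pos: [0.6117, -0.0499, 0.1998]
tool_rot: [0.287, 0.958, -0.0, 0.0]
force: [0.1, 1.0, -0.1]
finger_gap: -0.001
gripper_force: 0.0
```

```bash
python3 - <<'E'
from h import *
s=manip.sense();print(s["t"],s["tcp_pos"].round(4),s["q"].round(2),Ro.from_quat(s["tool_rot"]).as_matrix().round(3).tolist())
print(tool(np.array([.659,-.097,.18])-s["tcp_pos"]))
E
```

```text
18.4 [ 0.6117 -0.0499  0.1998] [-0.26  0.55  1.49 -0.    1.1  -1.25] [[-0.835, 0.55, 0.001], [0.55, 0.835, -0.001], [-0.001, 0.0, -1.0]]
[-65.3 -13.4  19.9]
```

Call:
drive_tool:
  deltas:
    - [[-15, -3, 0, 0.12], [-30, -6, 0, 0.24], [-48, -9, 0, 0.36], [-65, -13, 0, 0.48], [-65, -13, 0, 0.6]]

```text
t: 18.82
tcp_pos: [0.6605, -0.098, 0.199]
tool_rot: [0.558, 0.83, -0.0, 0.002]
force: [0.6, 0.1, -0.2]
finger_gap: -0.0
gripper_force: 0.0
```

Call:
drive_tool:
  deltas:
    - [[0, 0, 0, 0.12], [0, 0, 0, 0.24], [0, 0, 0, 0.36], [0, 0, 10, 0.36], [0, 0, 10, 0.36]]

```text
t: 19.23
tcp_pos: [0.6569, -0.094, 0.1871]
tool_rot: [0.694, 0.72, -0.001, -0.002]
force: [-1.2, -0.2, -0.7]
finger_gap: -0.002
gripper_force: 0.0
```

```bash
python3 - <<'E'
from h import *
s=manip.sense();print(s["t"],s["tcp_pos"].round(4),s["q"].round(2),Ro.from_quat(s["tool_rot"]).as_matrix().round(3).tolist())
print(tool(np.array([.664,-.097,.145])-s["tcp_pos"]))
E
```

```text
19.2333 [ 0.6569 -0.094   0.1871] [-0.31  0.63  1.37 -0.    1.15 -0.35] [[-0.038, 0.999, -0.003], [0.999, 0.038, 0.001], [0.001, -0.003, -1.0]]
[-3.3  7.2 42.1]
```

Call:
drive_tool:
  deltas:
    - [[-1, 3, 20, 0], [-2, 6, 35, 0], [-2, 7, 42, 0], [-2, 7, 42, 0]]

```text
t: 19.57
tcp_pos: [0.6636, -0.0943, 0.1441]
tool_rot: [0.694, 0.72, -0.001, -0.003]
force: [-0.4, 0.4, -0.1]
finger_gap: -0.001
gripper_force: 0.0
```

Call:
drive_tool:
  deltas:
    - [[0, 1, 3, 0], [0, 2, 6, 0], [0, 3, 8, 0], [0, 4, 10, 0], [0, 4, 10, 0]]

```text
t: 19.98
tcp_pos: [0.6696, -0.0943, 0.1374]
tool_rot: [0.694, 0.72, 0.0, 0.0]
force: [-0.1, -0.2, 0.4]
finger_gap: -0.003
gripper_force: 0.0
```

Call:
drive_tool:
  deltas:
    - [[0, 1, 2, 0], [0, 1, 3, 0], [0, 1, 4, 0], [0, 2, 4, 0]]

```text
t: 20.32
tcp_pos: [0.6713, -0.0942, 0.1338]
tool_rot: [0.694, 0.72, -0.0, 0.0]
force: [-1.9, -0.1, 2.7]
finger_gap: 0.0
gripper_force: 1.6
```

Call:
drive_tool:
  deltas:
    - [[0, 1, 2, 0], [0, 1, 3, 0], [0, 1, 4, 0], [0, 1, 4, 0]]

```text
t: 20.65
tcp_pos: [0.6725, -0.0942, 0.131]
tool_rot: [0.694, 0.72, 0.0, 0.0]
force: [-3.7, 0.4, 9.8]
finger_gap: -0.001
gripper_force: 5.1
```

Call:
drive_tool:
  deltas:
    - [[0, 1, 2, 0], [0, 1, 4, 0], [0, 1, 4, 0], [0, 1, 4, 0]]

```text
t: 20.98
tcp_pos: [0.6728, -0.0942, 0.1304]
tool_rot: [0.694, 0.72, -0.0, 0.0]
force: [-10.0, 1.8, 25.4]
finger_gap: 0.002
gripper_force: 13.3
```

Call:
drive_tool:
  deltas:
    - [[0, -2, -10, 0], [0, -4, -30, 0], [0, -8, -60, 0], [0, -40, -75, 0], [0, -80, -75, 0]]

```text
t: 21.4
tcp_pos: [0.598, -0.0986, 0.204]
tool_rot: [0.694, 0.72, 0.003, 0.006]
force: [-0.3, -1.2, 0.1]
finger_gap: -0.001
gripper_force: 0.0
```

Call:
drive_tool:
  deltas:
    - [[0, -35, 0, 0], [0, -70, 0, 0], [0, -110, 0, 0], [0, -120, 0, 0], [0, -120, 0, 0]]

```text
t: 21.82
tcp_pos: [0.4699, -0.1007, 0.1999]
tool_rot: [0.694, 0.72, -0.001, -0.002]
force: [0.7, -0.3, 0.3]
finger_gap: 0.002
gripper_force: 0.0
```

```bash
python3 - <<'E'
from h import *
s=manip.sense();print(s["t"],s["tcp_pos"].round(4),s["force"].round(1))
im=vision.snapshot("top")
k,l,st,c=cv2.connectedComponentsWithStats((im.min(2)>110).astype(np.uint8))
print([ (c[i].round(1).tolist(),st[i,2:].tolist()) for i in range(1,k) if 60<st[i,4]<500 and 170<c[i][0]<440])
im=im.astype(int);m=(im[...,0]>150)&(im[...,1]<60);ys,xs=np.nonzero(m[100:140,340:390]);print(xs.mean()+340,ys.mean()+100)
E
```

```text
21.8167 [ 0.4699 -0.1007  0.1999] [ 0.7 -0.3  0.3]
[([400.7, 142.0], [21, 20, 295]), ([327.1, 144.9], [21, 21, 336]), ([381.0, 162.2], [45, 27, 457]), ([213.4, 182.6], [20, 20, 329]), ([349.2, 181.1], [10, 10, 62]), ([386.1, 202.2], [14, 14, 102]), ([257.3, 395.5], [23, 11, 144])]
363.61538461538464 119.87179487179488
```

```bash
python3 -c "
from station import manip
print(manip.sign_off())"
```

```text
the job is handed in; nothing more can be done
None
```

I fitted spare gauges in the two empty pockets (upper left and lower left), and camera and push-force checks show both fully home. I then pressed the hazard button to its stop and released it. The third spare was left untouched on the mat, and the job was handed in at about 22 s; no verdict came back.

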